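Weigh an adapter flange on a lab beam balance

ROBOT

A 6-joint arm with a two-finger parallel gripper is mounted at the origin on the work surface. World frame = base frame: x ahead of the robot, y to its left, z up, the work surface at z = 0. Lengths are in m, angles in rad, forces in N, time in s.
With the tool pointing down it reaches from about 0.375 to 0.9 m from the base axis. Payload 3.1 kg.
Tool frame: the origin (TCP) lies midway between the tips of the shut fingers; the grasp point (between the pads) lies 19 mm behind it; z points along the fingers, y is the line along which they close (so a half turn about z gives the same grasp; the last joint's range is limited). The gripper opens to 85 mm and grips with 20 to 120 N. Pads are 22 mm wide; open, the fingers measure 114 mm over their backs; the gripper's body (76 mm by 85 mm) begins 54 mm behind the grasp point. The pads swing forward as they close: fully open they stand 13 mm farther back than shut.
Start: joints at [1.143, 0.527, 1.433, -0, 1.181, -0.178], TCP at [0.154, 0.606, 0.231] pointing down, gripper open.
Joint ranges: [-3.08, 3.08], [-0.75, 2.2], [0.22, 2.44], [-1.43, 4.57], [0, 2.65], [-2.85, 2.85]. Speed limits (rad/s): [2.79, 2.79, 3.14, 3.14, 3.14, 3.14].

INTERFACE

Orientations are given as a unit quaternion [x, y, z, w].
In Python, from station import manip gives the robot as it stands. The module is installed in compiled form; this text tells all that it offers.
- The arm moves only by the tool apply_moves, never from a script. Its arguments are lists of equal length, an entry for each row: "claw": the gripper's target within -1 to 1 (fully open at 1, half-way at 0, shut at -1); "travel": the shift along the tool's x, y, z scaled (see below), a list of three; "turn": the turn, a rotation vector about the tool's x, y, z scaled (see below), a list of three. In form: {"claw": [claw, ...], "travel": [[dx, dy, dz], ...], "turn": [[rx, ry, rz], ...]}. A call has 1 to 5 rows; each row is the pose to reach, as a shift and turn from the pose commanded when the call began, along the tool's axes at that moment, turning the shorter way round; what a row does not reach only later rows make up. The controller multiplies each number of a shift by 800 mm and each number of a turn by 180 degrees. A row lasts 1/12 s, in which the tool goes at most 41.7 mm and 7.16 degrees, less where a joint would pass 70% of its speed; a pose out of reach is approached as far as the arm can. A call with a number of a shift or a turn outside -1 to 1 is refused whole. A call with a gripper value outside its range is refused whole. The fingers move at their own pace and stop on an object; "newtons" is the grip in N (left out, the last holds). Time passes only in rows, so rows that repeat a pose let the fingers close. It gives the time, the measured TCP pose, the force, the opening and the grip force at its end, in the units of the state.
- manip.sense(): the state, without advancing time (a new reading comes with each control period).
- manip.snapshot(name): name is "side" or "top"; returns a dict with "pixels" (384x512x3 uint8, red, green, blue), "depth" (384x512 float32, m along the optical axis (not along the pixel's ray), 0 where there is no reading), "intrinsics" (3x3 intrinsics, pixels), "k1" (the pictures are not rectified: a ray, as slopes to the right and down, at radius r is drawn at 1 + k1 r^2 times it, then the intrinsics apply), "R" (3x3) and "t" (3): a world point X has camera coordinates R X + t. Camera axes: x right, y down, z forward; pixel columns grow to the right and rows downward; lengths in m; the calibration is good to about 2 mm. A picture is of the moment at which its call begins.
- manip.sign_off(): hands the job in; it is judged then, once.
The state is a dict: "t": time; "q": joint angles; "qd": joint speeds; "tau": joint torques, N m; "tcp_pos": TCP position; "tool_rot": TCP orientation; "force": force on the tool from outside, world axes, zero at the start; "ft_torque": the same for the moment, N m; "finger_gap": opening from 0.0 (shut) to 1.0 (fully open); "gripper_force": force on a finger pad.
Only numpy, scipy, OpenCV 4.12 (cv2) and the standard library are available. Lean on these libraries where they do the work, as an engineer would, in place of code of your own. Each camera call takes 0.05 s, during which the arm holds its last target. There are 200 camera calls.

TASK

Find the balance point for the flange lying on the balance: put the tall ring weight over the post of the empty pan, add the short ring weight on top of it if the tall one and the rider are not enough, and slide the rider along the beam until the beam stays level with nothing holding it. Each weight used must sit flat on the pan or on the other weight. The balance is delicate: never press or push on it harder than about 12 N, and leave the flange and the other things on the table where they are.

Things in the scene. Friction and masses are not known exactly. Their poses are not given: they have to be found in the camera images.
- balance: White two-pan beam balance fixed to the table, base plate 130 x 400 x 22 mm. Origin: centre of the underside of the base. x axis: level, across the beam; y axis: level, along the beam towards the pan with the flange (the empty weight pan is on the -y side); z up. The beam turns about a level axis (balance x) 110 mm above the table. Each arm is 160 mm long and both pans stay horizontal while the beam tilts. Nothing but a finger-light load is needed to move the beam.
- beam (a joint): Tilt of the beam in rad: 0 is level, positive when the weight pan (-y) is down, negative when the flange is down; stops at -0.15 and +0.15. A soft spring and damper act on it: between the stops it tilts about 0.005 rad for each gram of imbalance at the pans and settles in about 1.5 s; beyond about 30 g it lies on a stop. It must end within 0.02 of level. Its reading means nothing while the robot is touching the beam, the rider or a weight on the pan.
- rider (a joint): Position in m of the rider along the beam: 0 is over the pivot, positive towards the weight pan (-y), negative towards the flange; rigid stops at -0.06 and +0.06. The rider weighs 170 g, so that every 1 mm it moves towards the weight pan counts like 1.06 g added on the weight pan (64 g either way from the middle). It stays where it is left; sliding takes about 1.5 N along the beam. It starts parked near the weight end.
- rider_knob_top (a point): Centre of the top of the rider's upright round knob, 16 mm diameter and 38 mm tall, of dark steel; the knob rises from a 26 x 22 mm shoe whose top is 38 mm below this point, just above the beam. With a level beam the top is 165 mm above the table.
- weight_pan_top (a point): Centre of the upper face of the empty weight pan, a steel disc of 84 mm diameter, 4 mm thick, 134 mm above the table when the beam is level (about 24 mm higher or lower at the stops). From it rises an upright post, 12 mm diameter, 47 mm tall, the last 7 mm tapering to 5 mm diameter.
- part_pan_top (a point): Centre of the upper face of the other pan, the same disc without a post, on which the flange lies.
- flange: Dark steel adapter flange: disc of 68 mm diameter and 7 mm thick with a hub of 42 mm diameter, 26 mm tall over all. Origin: centre of its underside. Mass not known: between 175 and 350 g. It lies on the +y pan and stays there.
- tall_weight: Plain brass ring weight of 200 g, 40 mm outer diameter, 14 mm hole right through, 24 mm tall, standing on the table. Origin: centre of its underside, z up along the hole.
- short_weight: Plain brass ring weight of 100 g, 40 mm outer diameter, 14 mm hole right through, 12 mm tall, lying on the table. Origin: centre of its underside, z up along the hole. It is needed when the flange outweighs the tall weight by more than the rider can make up.
- wash_bottle: White plastic bottle, 64 mm diameter, 170 mm tall, a bystander. Origin: centre of its underside.
- objective: Dark metal microscope objective, 34 mm diameter, 46 mm tall, a bystander. Origin: centre of its underside.
- joystick: White joystick box 110 x 85 x 36 mm with an upright black stick reaching 66 mm above the table, a bystander. Origin: centre of its underside.
Mind the look-alikes: they are no part of the job. What is shaped like the short_weight but pink or purple is not meant.

How it is judged:
At the end, for the whole second after the job is handed in: Beam at rest within 0.02 rad of level; tall weight upright on the post, flat on the pan or the short weight (5 mm off centre at most); short weight either also flat on that post or clear of the balance on the table; flange flat, within 15 mm of its pan's centre (value of joint beam between -0.02 and 0.02 rad and velocity of joint beam between -0.03 and 0.03 rad/s and horizontal distance between tall_weight and weight_pan_top below 0.005 m and z of tall_weight in the frame of weight_pan_top between -0.003 and 0.015 m and angle between each of tall_weight, flange's own z axis and vertical below 0.06 rad and linear speed of each of tall_weight, short_weight below 0.02 m/s and ((horizontal distance between short_weight and weight_pan_top below 0.005 m and z of short_weight in the frame of weight_pan_top between -0.003 and 0.027 m and angle between short_weight's own z axis and vertical below 0.06 rad) or (contact force between short_weight and balance below 0.02 N and contact force between short_weight and tall_weight below 0.02 N and contact force between short_weight and flange below 0.02 N and height (world z) of short_weight below 0.03 m)) and horizontal distance between flange and part_pan_top below 0.015 m); the robot touches nothing.
It fails at once if the robot pushes on the balance harder than 12 N (contact force between any of the fingers, the arm and balance above 12 N).
It fails at once if a weight is pressed on the balance harder than 12 N (contact force between any of tall_weight, short_weight and balance above 12 N or contact force between short_weight and tall_weight above 12 N).
It fails at once if the robot touches the flange (contact force between any of the fingers, the arm and flange above 0.5 N).
It fails at once if the wash bottle, objective or joystick is moved by more than 20 mm (distance of any of wash_bottle, objective, joystick from where it was at the start of the episode above 0.02 m).
It also fails if it takes over 72 s, if anything falls off the work surface, if the arm or the gripper's body presses on something with over 40 N, if the wrist force passes 120 N, or if a joint passes its speed limit or range.

## Working session

There is one attempt and no reset: what is moved stays moved. The work goes in short steps, Python scripts to look and compute and a tool call to move; the robot and the scene stay as the last step left them, time stands still between calls to the robot, and variables do not carry over. Pictures are saved under pics/ and viewed, at most 10 in all, crops included, and the job is handed in when it is done.

Besides the shell and the picture viewer there is one more tool, called after "Emit:" as name(argument=value, ...) on one line, values as JSON. apply_moves: Moves the arm, as the interface text tells. Shifts and turns lie within -1 to 1; 1 stands for 800 mm of shift or 180 degrees of turn. Its arguments: {"type":"object","properties":{"claw":{"type":"array","items":{"type":"number"}},"travel":{"type":"array","items":{"type":"array","items":{"type":"number"}}},"turn":{"type":"array","items":{"type":"array","items":{"type":"number"}}},"newtons":{"type":"number"}},"required":["claw","travel","turn"]}

```bash
mkdir -p pics; cat > h.py <<'E'
import numpy as np, cv2
from station import manip
def snap(n,name=None):
    s=manip.snapshot(n)
    if name: cv2.imwrite('pics/'+name,cv2.cvtColor(s['pixels'],cv2.COLOR_RGB2BGR))
    return s
def ray(s,u,v):
    K=np.array(s['intrinsics'],float); R=np.array(s['R']); t=np.array(s['t'])
    k=float(s['k1'])
    p=cv2.undistortPoints(np.array([[[u,v]]],float),K,np.array([k,0,0,0,0.]))[0,0]
    return -R.T@t, R.T@np.array([p[0],p[1],1.])
def onz(s,u,v,z):
    o,d=ray(s,u,v); return o+d*(z-o[2])/d[2]
def bydepth(s,u,v):
    o,d=ray(s,u,v); return o+d*s['depth'][int(v),int(u)]
def cloud(s):
    h,w=s['depth'].shape; K=np.array(s['intrinsics'],float)
    g=np.stack(np.meshgrid(np.arange(w),np.arange(h)),-1).reshape(-1,1,2).astype(float)
    p=cv2.undistortPoints(g,K,np.array([float(s['k1']),0,0,0,0.]))[:,0]
    c=np.c_[p,np.ones(len(p))]*s['depth'].reshape(-1,1)
    return ((c-np.array(s['t']))@np.array(s['R'])).reshape(h,w,3)
def proj(s,X):
    c=np.array(s['R'])@np.array(X)+np.array(s['t']); p=c[:2]/c[2]; p=p*(1+float(s['k1'])*(p@p))
    K=np.array(s['intrinsics']); return K[:2,:2]@p+K[:2,2]
E
python3 - <<'E'
from h import *
a=snap('side','side0.png');b=snap('top','top0.png')
for s in(a,b): print(s['intrinsics'],s['k1'],-np.array(s['R']).T@s['t'],np.array(s['R'])[2])
print(manip.sense())
E
```

```text
[[476.76601759   0.         263.30364138]
 [  0.         476.76601759 183.47351942]
 [  0.           0.           1.        ]] -0.06607375248575693 [-0.21459967 -0.74618803  0.82827825] [ 0.59589214  0.58321989 -0.55205718]
[[378.16209405   0.         252.51086804]
 [  0.         378.16209405 188.41230019]
 [  0.           0.           1.        ]] 0.002667884447468629 [0.36401096 0.00587121 1.26048536] [ 0.16309006  0.00854909 -0.98657415]
{'t': 0.1, 'q': array([ 1.14250488e+00,  5.28372043e-01,  1.43377830e+00, -3.09641664e-05,
        1.18142689e+00, -1.78509093e-01]), 'qd': array([ 0.00225434, -0.00220962, -0.00372859, -0.00065825,  0.00064676,
        0.00219629]), 'tau': array([-2.42124452e-04, -4.43302560e+01, -1.78587270e+01, -2.20964021e-04,
        3.86231550e-03,  1.91940228e-05]), 'tcp_pos': array([0.15420492, 0.60500296, 0.23043089]), 'tool_rot': array([ 1.24560851e-01,  9.92211474e-01, -9.51244713e-04, -2.82799594e-04]), 'force': array([-0.93554885,  0.30245802, -0.48566093]), 'ft_torque': array([ 0.00241675,  0.0144746 , -0.0083516 ]), 'gripper_force': 0.0, 'finger_gap': 0.9993224426794689}
```

View pics/side0.png

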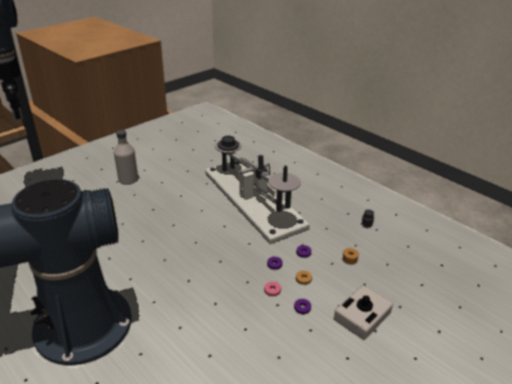

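View pics/top0.png

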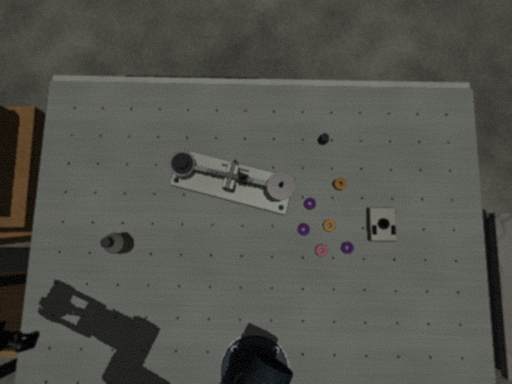

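The side view shows the flange pan at (228,145), the rider knob at (262,158), the post at (285,170), the brass tall ring at (351,255) and the brass short ring at (304,277). In the top view the brass rings are at (340,184) and (329,226), the empty pan is at (280,187) and the flange is at (182,164).

```bash
python3 - <<'E'
from h import *
for n in('side','top'):
    s=snap(n); im=s['pixels']; hsv=cv2.cvtColor(im,cv2.COLOR_RGB2HSV); C=cloud(s)
    m=cv2.inRange(hsv,(8,100,60),(25,255,255))
    if n=='side': m[:220]=0;m[:,:255]=0
    else: m[:,:300]=0;m[:,380:]=0
    k,l,st,ce=cv2.connectedComponentsWithStats(m)
    for i in range(1,k):
        if st[i,4]<25: continue
        P=C[l==i]; 
        print(n,'brass',ce[i],st[i],'maxz',np.percentile(P[:,2],95),np.median(P,0))
        cn,_=cv2.findContours((l==i).astype(np.uint8),0,1)
        (x,y),r=cv2.minEnclosingCircle(cn[0]);print('  ',x,y,r,onz(s,x,y,.024),onz(s,x,y,.012))
    # balance cloud
    X=C.reshape(-1,3); 
    for uv in ([(285,182),(285,168),(262,156),(228,137),(228,148),(283,218)] if n=='side' else [(280,187),(283,183),(242,177),(182,164),(182,159),(232,166)]):
        print(n,uv,im[uv[1],uv[0]],C[uv[1],uv[0]].round(4))
    c=cv2.resize(im[120:280,200:400] if n=='side' else im[130:270,160:360],None,fx=4,fy=4,interpolation=cv2.INTER_CUBIC)
    cv2.imwrite(f'pics/{n}c.png',c[...,::-1])
E
```

```text
side brass [350.19895288 255.4973822 ] [343 248  16  16 191] maxz 0.025169407351685304 [ 0.58700435 -0.27488654  0.0209139 ]
   350.0 255.5 8.20071029663086 [ 0.58360521 -0.2769846   0.024     ] [ 0.5955146  -0.26998399  0.012     ]
side brass [303.3597561  276.89634146] [296 271  16  13 164] maxz 0.012788933280110429 [ 0.45351661 -0.23660926  0.00971212]
   303.5 276.5 7.648629188537598 [ 0.4427178  -0.24526685  0.024     ] [ 0.45252511 -0.237793    0.012     ]
side (285, 182) [106  97  94] [ 0.5561 -0.0697  0.1568]
side (285, 168) [30 29 29] [ 0.5563 -0.0667  0.1976]
side (262, 156) [73 71 68] [0.5888 0.0482 0.1703]
side (228, 137) [51 50 51] [0.6365 0.2449 0.1345]
side (228, 148) [48 46 47] [0.6128 0.2182 0.1157]
side (283, 218) [73 69 65] [ 0.5761 -0.0526  0.02  ]
top brass [339.51546392 183.21649485] [334 178  12  12  97] maxz 0.02783236317037641 [ 0.59220373 -0.27233728  0.02389158]
   339.4210510253906 183.2894744873047 5.884785175323486 [ 0.59148984 -0.27129202  0.024     ] [ 0.5936975  -0.27398187  0.012     ]
top brass [328.65957447 225.0212766 ] [323 220  12  11  94] maxz 0.016020910586427052 [ 0.45350944 -0.23710566  0.01212415]
   328.68182373046875 225.13636779785156 5.79443359375 [ 0.45220763 -0.23409814  0.024     ] [ 0.45306357 -0.23642702  0.012     ]
top (280, 187) [64 64 63] [ 0.5512 -0.0654  0.1637]
top (283, 183) [61 59 56] [ 0.5562 -0.0712  0.2028]
top (242, 177) [3 4 7] [0.5785 0.0471 0.1656]
top (182, 164) [31 32 34] [0.6218 0.2329 0.1325]
top (182, 159) [35 37 35] [0.6371 0.2334 0.1339]
top (232, 166) [78 74 74] [0.6215 0.0806 0.1194]
```

View pics/sidec.png

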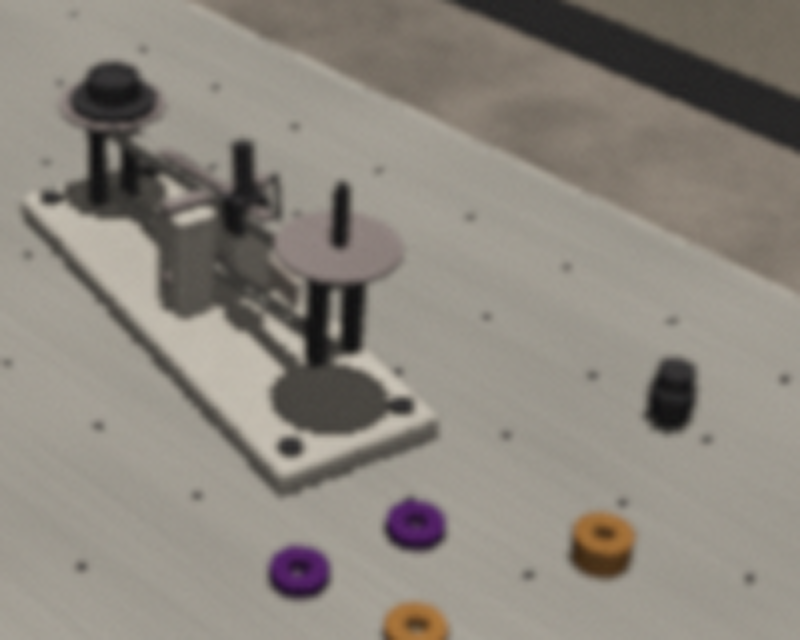

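View pics/topc.png

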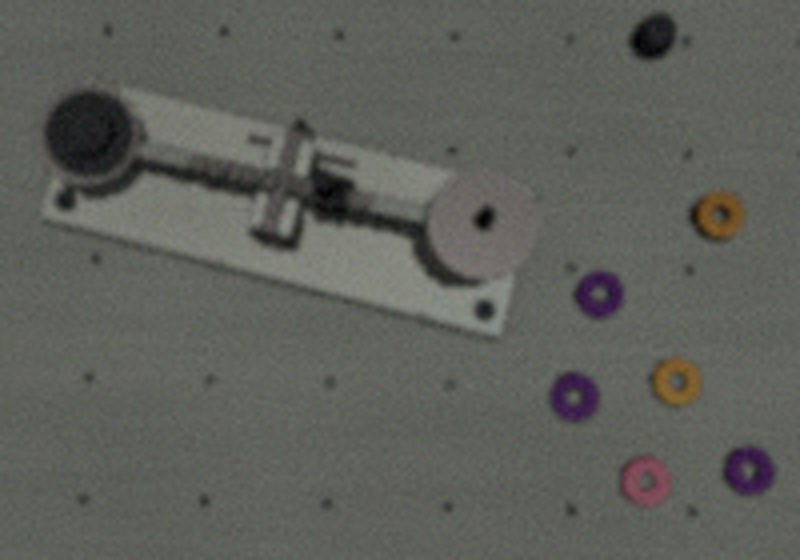

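The side crop shows the empty pan raised (flange side down), with the pan disc at (340,247) and the post tip at (341,185). The top crop shows the post at (485,215), the brass tall ring at (720,215), the brass short ring at (677,382) and the rider knob at (330,190). The tool's y axis already lies along the beam. I'll measure the pan, then travel to above the tall weight.

```bash
cat >> h.py <<'E'
def pan(s,c,zlo,zhi,r=.06):
    C=cloud(s); m=((np.hypot(C[...,0]-c[0],C[...,1]-c[1])<r)&(C[...,2]>zlo)&(C[...,2]<zhi)).astype(np.uint8)
    m=cv2.morphologyEx(m,cv2.MORPH_OPEN,np.ones((3,3),np.uint8))
    cn=max(cv2.findContours(m,0,1)[0],key=cv2.contourArea)
    e=cv2.fitEllipse(cv2.convexHull(cn)); z=np.median(C[...,2][m>0])
    return e[0],z,onz(s,*e[0],z),m.sum()
E
python3 - <<'E'
from h import *
for n in('side','top'):
    s=snap(n)
    print(n,'wpan',pan(s,(.553,-.067),.147,.172))
    print(n,'fpan',pan(s,(.628,.234),.095,.122), 'hub',pan(s,(.628,.234),.126,.145))
    C=cloud(s); m=(np.hypot(C[...,0]-.553,C[...,1]+.067)<.02)&(C[...,2]>.18)
    vu=np.argwhere(m); print(n,'post',vu.mean(0)[::-1],len(vu),C[m].mean(0),C[m].max(0))
    m=(np.hypot(C[...,0]-.585,C[...,1]-.048)<.025)&(C[...,2]>.145)
    vu=np.argwhere(m); print(n,'knob',vu.mean(0)[::-1],len(vu),C[m].mean(0),C[m].max(0))
E
```

```text
side wpan ((284.3714294433594, 181.48500061035156), np.float64(0.15727142636580912), array([ 0.55611536, -0.06741095,  0.15727143]), np.uint64(453))
side fpan ((229.1851043701172, 147.36041259765625), np.float64(0.11234617202858271), array([0.62203448, 0.22333519, 0.11234617]), np.uint64(245)) hub ((228.01255798339844, 139.30322265625), np.float64(0.13363556794778908), array([0.62775228, 0.23481922, 0.13363557]), np.uint64(102))
side post [285.05  169.625] 40 [ 0.5565085  -0.06702227  0.19280264] [ 0.56346386 -0.05891611  0.20551313]
side knob [260.5 160. ] 62 [0.5842002  0.04902837 0.15903457] [0.59542959 0.0604578  0.17336091]
top wpan ((280.4339599609375, 185.6742401123047), np.float64(0.15808649101086497), array([ 0.55613025, -0.06695993,  0.15808649]), np.uint64(584))
top fpan ((184.13296508789062, 163.68072509765625), np.float64(0.11316277830456987), array([0.62733491, 0.2301836 , 0.11316278]), np.uint64(416)) hub ((180.7338409423828, 161.71424865722656), np.float64(0.13539143276333793), array([0.62817388, 0.23653643, 0.13539143]), np.uint64(149))
top post [281.16666667 183.77777778] 18 [ 0.55462884 -0.06632821  0.19832199] [ 0.55928877 -0.06128324  0.20809529]
top knob [241.         175.34285714] 35 [0.58327628 0.05012144 0.16615289] [0.59216965 0.05892621 0.17578115]
```

Emit:
apply_moves(claw=[0.6,0.6,0.6,0.6,0.6], travel=[[-0.16,-0.185,-0.0175],[-0.16,-0.185,-0.0175],[-0.16,-0.185,-0.0175],[-0.16,-0.185,-0.0175],[-0.16,-0.185,-0.0175]], turn=[[0,0,0],[0,0,0],[0,0,0],[0,0,0],[0,0,0]], newtons=25)

```text
t: 0.72
tcp_pos: [0.2424, 0.4277, 0.2454]
tool_rot: [0.125, 0.992, -0.001, 0.0]
force: [0.5, 0.5, 0.3]
finger_gap: 0.802
gripper_force: 0.0
```

Emit:
apply_moves(claw=[0.6,0.6,0.6,0.6,0.6], travel=[[-0.16,-0.185,-0.0175],[-0.16,-0.185,-0.0175],[-0.16,-0.185,-0.0175],[-0.16,-0.185,-0.0175],[-0.16,-0.185,-0.0175]], turn=[[0,0,0],[0,0,0],[0,0,0],[0,0,0],[0,0,0]])

```text
t: 1.13
tcp_pos: [0.3303, 0.253, 0.2598]
tool_rot: [0.125, 0.992, -0.0, 0.001]
force: [0.4, -0.1, 0.6]
finger_gap: 0.8
gripper_force: 0.0
```

Emit:
apply_moves(claw=[0.6,0.6,0.6,0.6,0.6], travel=[[-0.16,-0.185,-0.0175],[-0.16,-0.185,-0.0175],[-0.16,-0.185,-0.0175],[-0.16,-0.185,-0.0175],[-0.16,-0.185,-0.0175]], turn=[[0,0,0],[0,0,0],[0,0,0],[0,0,0],[0,0,0]])

```text
t: 1.55
tcp_pos: [0.4185, 0.0774, 0.274]
tool_rot: [0.126, 0.992, -0.0, 0.001]
force: [0.9, 0.9, 0.6]
finger_gap: 0.803
gripper_force: 0.0
```

Emit:
apply_moves(claw=[0.6,0.6,0.6,0.6,0.6], travel=[[-0.159,-0.184,0.02],[-0.159,-0.184,0.02],[-0.159,-0.184,0.02],[-0.159,-0.184,0.02],[-0.159,-0.184,0.02]], turn=[[0,0,0],[0,0,0],[0,0,0],[0,0,0],[0,0,0]])

```text
t: 1.97
tcp_pos: [0.5053, -0.0974, 0.2573]
tool_rot: [0.126, 0.992, -0.001, 0.001]
force: [0.6, 0.4, 0.1]
finger_gap: 0.795
gripper_force: 0.0
```

Emit:
apply_moves(claw=[0.5,0.5,0.5,0.5,0.5], travel=[[-0.159,-0.184,0.05],[-0.159,-0.184,0.05],[-0.159,-0.184,0.05],[-0.159,-0.184,0.05],[-0.159,-0.184,0.05]], turn=[[0,0,0],[0,0,0],[0,0,0],[0,0,0],[0,0,0]])

```text
t: 2.38
tcp_pos: [0.5915, -0.271, 0.2164]
tool_rot: [0.125, 0.992, -0.0, 0.0]
force: [-0.0, -0.0, -0.3]
finger_gap: 0.751
gripper_force: 0.0
```

Emit:
apply_moves(claw=[0.5,0.5,0.5,0.5], travel=[[0,0,0.12],[0,0,0.12],[0,0,0.12],[0,0,0.12]], turn=[[0,0,0],[0,0,0],[0,0,0],[0,0,0]])

```text
t: 2.72
tcp_pos: [0.5874, -0.2658, 0.1168]
tool_rot: [0.125, 0.992, 0.002, -0.005]
force: [0.3, 0.3, 0.3]
finger_gap: 0.749
gripper_force: 0.0
```

```bash
cat >> h.py <<'E'
from scipy.spatial.transform import Rotation as Ro
def go(p):
    st=manip.sense(); d=Ro.from_quat(st['tool_rot']).inv().apply(np.array(p)-st['tcp_pos'])
    print('tcp',st['tcp_pos'].round(4),'F',st['force'].round(2),'gap',round(st['finger_gap'],3),'t',round(st['t'],2)); print('shift units',(d/.8).round(4),'mm',np.linalg.norm(d)*1e3, 'rotz',Ro.from_quat(st['tool_rot']).as_matrix()[:,2].round(4))
E
python3 - <<'E'
from h import *
go([.592,-.2713,.005])
s=snap('side','s1.png');im=s['pixels']
cv2.imwrite('pics/s1c.png',cv2.resize(im[180:300,270:430],None,fx=4,fy=4,interpolation=cv2.INTER_CUBIC)[...,::-1])
E
```

```text
tcp [ 0.5874 -0.2658  0.1168] F [0.26 0.3  0.3 ] gap 0.749 t 2.72
shift units [-0.0087 -0.0058  0.1396] mm 112.00688813100926 rotz [-0.0088  0.0059 -0.9999]
```

View pics/s1c.png

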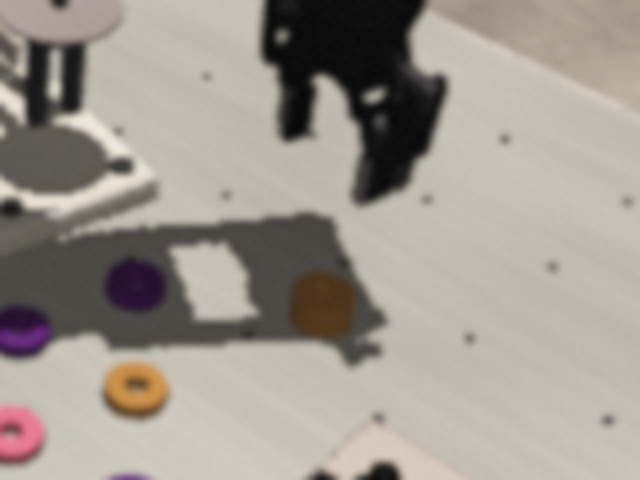

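The crop shows the open gripper above and behind the tall ring, which is shadowed at (322,305). The short ring is at (136,389), and nothing blocks the descent. I'll let the arm settle before going down.

Emit:
apply_moves(claw=[0.5,0.5], travel=[[0,0,0.05],[0,0,0.05]], turn=[[0,0,0],[0,0,0]])

```text
t: 2.93
tcp_pos: [0.5889, -0.2662, 0.0783]
tool_rot: [0.124, 0.992, 0.001, -0.003]
force: [-1.6, 1.4, -2.2]
finger_gap: 0.747
gripper_force: 0.0
```

Emit:
apply_moves(claw=[0.5,0.5], travel=[[0,0,0],[0,0,0]], turn=[[0,0,0],[0,0,0]])

```text
t: 3.1
tcp_pos: [0.592, -0.2683, 0.0841]
tool_rot: [0.124, 0.992, -0.001, 0.002]
force: [-0.2, -0.1, -0.9]
finger_gap: 0.75
gripper_force: 0.0
```

```bash
python3 - <<'E'
from h import *
go([.592,-.2713,.005])
E
```

```text
tcp [ 0.592  -0.2683  0.0841] F [-0.2  -0.13 -0.85] gap 0.75 t 3.1
shift units [-0.0006 -0.0035  0.0989] mm 79.1865669292953 rotz [ 0.0034 -0.0023 -1.    ]
```

Emit:
apply_moves(claw=[0.5,0.5,0.5,0.5,0.5], travel=[[0,-0.002,0.03],[0,-0.002,0.06],[0,-0.002,0.09],[0,-0.002,0.09],[0,-0.002,0.09]], turn=[[0,0,0],[0,0,0],[0,0,0],[0,0,0],[0,0,0]])

```text
t: 3.52
tcp_pos: [0.5908, -0.2696, 0.011]
tool_rot: [0.124, 0.992, -0.0, 0.001]
force: [-0.1, -0.6, -0.4]
finger_gap: 0.751
gripper_force: 0.0
```

```bash
python3 - <<'E'
from h import *
go([.592,-.2713,.005])
E
```

```text
tcp [ 0.5908 -0.2696  0.011 ] F [-0.05 -0.57 -0.42] gap 0.751 t 3.52
shift units [-0.0019 -0.0017  0.0075] mm 6.376761719834114 rotz [ 1.3e-03 -9.0e-04 -1.0e+00]
```

Emit:
apply_moves(claw=[0.5,0.5,0.5,-0.3,-0.3], travel=[[-0.002,-0.0018,0.007],[-0.002,-0.0018,0.007],[-0.002,-0.0018,0.007],[-0.002,-0.0018,0.007],[-0.002,-0.0018,0.007]], turn=[[0,0,0],[0,0,0],[0,0,0],[0,0,0],[0,0,0]])

```text
t: 3.93
tcp_pos: [0.5918, -0.2714, 0.0046]
tool_rot: [0.125, 0.992, -0.0, 0.001]
force: [-0.3, 0.4, 0.7]
finger_gap: 0.479
gripper_force: 0.4
```

Emit:
apply_moves(claw=[-0.3,-0.3,-0.3,-0.3,-0.3], travel=[[0,0,0],[0,0,0],[0,0,0],[0,0,0],[0,0,0]], turn=[[0,0,0],[0,0,0],[0,0,0],[0,0,0],[0,0,0]])

```text
t: 4.35
tcp_pos: [0.5917, -0.2714, 0.0048]
tool_rot: [0.124, 0.992, -0.0, 0.001]
force: [-1.9, 0.9, 5.2]
finger_gap: 0.462
gripper_force: 24.9
```

Emit:
apply_moves(claw=[-0.3,-0.3,-0.3,-0.3,-0.3], travel=[[0,0,-0.03],[0,0,-0.08],[0,0,-0.13],[0,0,-0.18],[0,0,-0.22]], turn=[[0,0,0],[0,0,0],[0,0,0],[0,0,0],[0,0,0]])

```text
t: 4.77
tcp_pos: [0.5915, -0.2711, 0.1821]
tool_rot: [0.125, 0.992, -0.0, 0.001]
force: [1.2, -0.5, -2.5]
finger_gap: 0.461
gripper_force: 26.2
```

Emit:
apply_moves(claw=[-0.3,-0.3,-0.3,-0.3,-0.3], travel=[[0.01,0.02,-0.04],[0.03,0.066,-0.07],[0.05,0.11,-0.07],[0.065,0.15,-0.07],[0.08,0.18,-0.07]], turn=[[0,0,0],[0,0,0],[0,0,0],[0,0,0],[0,0,0]])

```text
t: 5.18
tcp_pos: [0.5637, -0.1126, 0.2359]
tool_rot: [0.124, 0.992, 0.001, -0.0]
force: [-0.6, 0.5, -2.0]
finger_gap: 0.461
gripper_force: 26.1
```

Emit:
apply_moves(claw=[-0.3,-0.3,-0.3,-0.3,-0.3], travel=[[0.026,0.03,0],[0.026,0.0566,0],[0.026,0.0566,0],[0.026,0.0566,0],[0.026,0.0566,0]], turn=[[0,0,0],[0,0,0],[0,0,0],[0,0,0],[0,0,0]])

```text
t: 5.6
tcp_pos: [0.556, -0.067, 0.2354]
tool_rot: [0.124, 0.992, -0.0, -0.0]
force: [0.7, -1.7, -2.0]
finger_gap: 0.464
gripper_force: 26.2
```

```bash
python3 - <<'E'
from h import *
go([.556,-.067,.225])
for n,(v0,v1,u0,u1) in {'side':(90,240,200,360),'top':(120,240,200,360)}.items():
    s=snap(n); im=s['pixels']; hsv=cv2.cvtColor(im,cv2.COLOR_RGB2HSV)
    m=cv2.inRange(hsv,(6,80,30),(25,255,255)); m[:v0]=0;m[v1:]=0;m[:,:u0]=0;m[:,u1:]=0
    k,l,st,ce=cv2.connectedComponentsWithStats(m)
    for i in range(1,k):
        if st[i,4]>8: print(n,ce[i],st[i],np.median(cloud(s)[l==i],0))
    st=manip.sense()['tcp_pos'];print('tcp px',proj(s,st),'post tip px',proj(s,[.556,-.067,.205]))
    a=cv2.resize(im[v0:v1,u0:u1],None,fx=4,fy=4,interpolation=cv2.INTER_CUBIC)
    cv2.imwrite(f'pics/{n}2.png',np.clip(a*1.5,0,255)[...,::-1])
E
```

```text
tcp [ 0.556  -0.067   0.2354] F [ 0.71 -1.66 -2.03] gap 0.464 t 5.6
shift units [-0.     0.     0.013] mm 10.42279945319238 rotz [-3.e-04 -5.e-04 -1.e+00]
side [282.97169811 151.63207547] [279 145   9  15 106] [ 0.54385963 -0.06582735  0.25021517]
tcp px [285.90256891 155.17341529] post tip px [285.14353619 165.58364489]
top [328.75728155 225.08737864] [323 220  12  12 103] [ 0.45318159 -0.23715151  0.01188744]
tcp px [282.60932107 180.92134473] post tip px [281.56783311 182.90014366][ WARN:0@1.048] global loadsave.cpp:1063 imwrite_ Unsupported depth image for selected encoder is fallbacked to CV_8U.
```

View pics/side2.png

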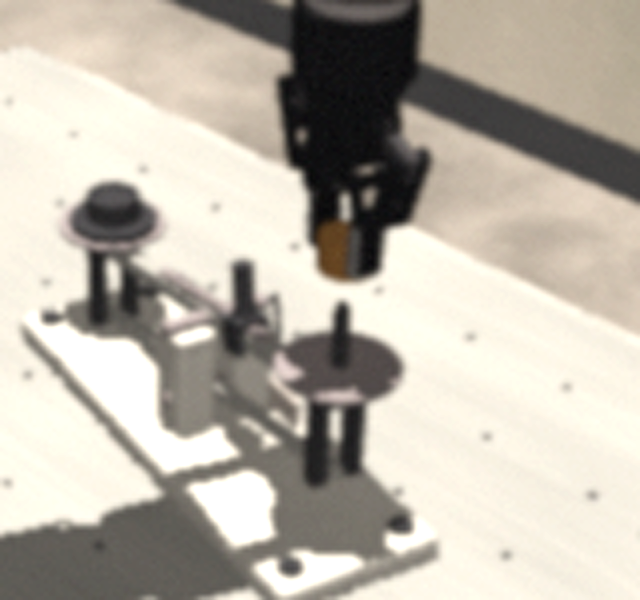

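The side crop shows the brass ring held level at (340,250), directly above the post tip at (342,305), with the fingers along the beam. I'll lower it slowly while watching the forces.

Emit:
apply_moves(claw=[-0.3,-0.3,-0.3,-0.3,-0.3], travel=[[0,0,0.015],[0,0,0.03],[0,0,0.0375],[0,0,0.0375],[0,0,0.0375]], turn=[[0,0,0],[0,0,0],[0,0,0],[0,0,0],[0,0,0]])

```text
t: 6.12
tcp_pos: [0.5559, -0.0674, 0.2054]
tool_rot: [0.125, 0.992, 0.0, -0.0]
force: [-0.2, 0.1, -2.2]
finger_gap: 0.457
gripper_force: 26.2
```

Emit:
apply_moves(claw=[-0.3,-0.3,-0.3], travel=[[0,0,0.003],[0,0,0.003],[0,0,0.003]], turn=[[0,0,0],[0,0,0],[0,0,0]])

```text
t: 6.37
tcp_pos: [0.5561, -0.0668, 0.2037]
tool_rot: [0.125, 0.992, -0.0, 0.0]
force: [-0.4, 0.5, -1.7]
finger_gap: 0.458
gripper_force: 26.2
```

```bash
cat >> h.py <<'E'
def fm():
    F=[]
    for _ in range(4):
        manip.snapshot('top'); s=manip.sense(); F.append(np.r_[s['force'],s['ft_torque']])
    F=np.array(F); print('tcp',s['tcp_pos'].round(4),'F',F.mean(0).round(3),'sd',F.std(0).round(2))
E
python3 - <<'E'
from h import *
fm()
E
```

```text
tcp [ 0.5561 -0.0667  0.2036] F [ 6.700e-02  1.250e-01 -2.055e+00 -1.000e-03 -3.000e-03 -2.200e-02] sd [0.38 0.66 0.67 0.01 0.02 0.01]
```

Emit:
apply_moves(claw=[-0.3,-0.3,-0.3,-0.3], travel=[[0,0,0.003],[0,0,0.005],[0,0,0.005],[0,0,0.005]], turn=[[0,0,0],[0,0,0],[0,0,0],[0,0,0]])

```text
t: 6.9
tcp_pos: [0.5558, -0.0665, 0.199]
tool_rot: [0.125, 0.992, 0.0, -0.0]
force: [-0.1, 0.6, -1.8]
finger_gap: 0.457
gripper_force: 26.1
```

```bash
python3 - <<'E'
from h import *
fm()
E
```

```text
tcp [ 0.5558 -0.0665  0.1992] F [ 0.141  0.644 -2.123  0.15   0.028  0.02 ] sd [0.12 0.33 0.5  0.02 0.02 0.03]
```

Emit:
apply_moves(claw=[-0.3,-0.3,-0.3,-0.3,-0.3], travel=[[0,0.0006,0.003],[0,0.0006,0.007],[0,0.0006,0.011],[0,0.0006,0.015],[0,0.0006,0.015]], turn=[[0,0,0],[0,0,0],[0,0,0],[0,0,0],[0,0,0]])

```text
t: 7.52
tcp_pos: [0.5556, -0.0662, 0.1864]
tool_rot: [0.125, 0.992, 0.0, -0.001]
force: [-0.7, -0.2, -2.1]
finger_gap: 0.461
gripper_force: 26.2
```

```bash
python3 - <<'E'
from h import *
fm()
E
```

```text
tcp [ 0.5562 -0.0663  0.1874] F [ 0.043 -0.079 -2.136  0.016  0.007 -0.009] sd [0.33 0.49 0.26 0.02 0.01 0.03]
```

Emit:
apply_moves(claw=[-0.3,-0.3,-0.3,-0.3,-0.3], travel=[[0,0,0.005],[0,0,0.011],[0,0,0.017],[0,0,0.022],[0,0,0.025]], turn=[[0,0,0],[0,0,0],[0,0,0],[0,0,0],[0,0,0]])

```text
t: 8.13
tcp_pos: [0.5557, -0.0662, 0.1664]
tool_rot: [0.125, 0.992, 0.0, -0.001]
force: [-0.7, 0.3, -1.8]
finger_gap: 0.462
gripper_force: 26.2
```

Emit:
apply_moves(claw=[-0.3,-0.3,-0.3], travel=[[0,0,0.002],[0,0,0.003],[0,0,0.003]], turn=[[0,0,0],[0,0,0],[0,0,0]])

```text
t: 8.38
tcp_pos: [0.5561, -0.0662, 0.1647]
tool_rot: [0.125, 0.992, 0.0, -0.0]
force: [0.1, 0.1, -2.5]
finger_gap: 0.463
gripper_force: 26.2
```

```bash
python3 - <<'E'
from h import *
fm()
E
```

```text
tcp [ 0.5562 -0.0663  0.1651] F [-0.127 -0.103 -2.105  0.01   0.009 -0.02 ] sd [0.58 0.3  0.27 0.01 0.03 0.01]
```

Emit:
apply_moves(claw=[-0.3,-0.3,-0.3,-0.3], travel=[[0,0,0.0015],[0,0,0.003],[0,0,0.0045],[0,0,0.0045]], turn=[[0,0,0],[0,0,0],[0,0,0],[0,0,0]])

```text
t: 8.92
tcp_pos: [0.5561, -0.0664, 0.1613]
tool_rot: [0.125, 0.992, -0.0, 0.0]
force: [-0.8, 0.0, -2.0]
finger_gap: 0.461
gripper_force: 26.2
```

```bash
python3 - <<'E'
from h import *
fm()
E
```

```text
tcp [ 0.5561 -0.0664  0.1614] F [-0.055 -0.522 -0.782 -0.105  0.051  0.004] sd [0.34 0.27 0.31 0.03 0.02 0.04]
```

Emit:
apply_moves(claw=[0.0,0.1,0.3,0.6,0.8], travel=[[0,0,0],[0,0,0],[0,0,0],[0,0,0],[0,0,0]], turn=[[0,0,0],[0,0,0],[0,0,0],[0,0,0],[0,0,0]])

```text
t: 9.53
tcp_pos: [0.5561, -0.0662, 0.1614]
tool_rot: [0.125, 0.992, 0.0, 0.0]
force: [0.6, 0.5, -0.4]
finger_gap: 0.896
gripper_force: 0.0
```

Emit:
apply_moves(claw=[0.8,0.8,0.8,0.8,0.8], travel=[[0,0,-0.02],[0,0,-0.05],[0,0,-0.09],[0,0,-0.13],[0,0,-0.17]], turn=[[0,0,0],[0,0,0],[0,0,0],[0,0,0],[0,0,0]])

```text
t: 9.95
tcp_pos: [0.5557, -0.0661, 0.2985]
tool_rot: [0.125, 0.992, 0.0, -0.0]
force: [0.2, -0.0, 0.1]
finger_gap: 0.901
gripper_force: 0.0
```

Emit:
apply_moves(claw=[0.5,0.5,0.5,0.5,0.5], travel=[[0.04,-0.05,0],[0.08,-0.1,0],[0.12,-0.1,0],[0.12,-0.1,0],[0.12,-0.1,0]], turn=[[0,0,0],[0,0,0],[0,0,0],[0,0,0],[0,0,0]])

```text
t: 10.37
tcp_pos: [0.4405, -0.1196, 0.2973]
tool_rot: [0.126, 0.992, 0.0, -0.001]
force: [1.1, -1.1, 0.5]
finger_gap: 0.749
gripper_force: 0.0
```

```bash
cat >> h.py <<'E'
def tilt():
    for n in('side','top'):
        s=snap(n); C=cloud(s); r=[]
        for c,lo,hi in(((.556,-.067),.028,.040),((.6275,.235),.036,.041)):
            d=np.hypot(C[...,0]-c[0],C[...,1]-c[1]); z=C[...,2]
            if c[1]<0: m=(d>.024)&(d<.039)&(z>.09)&(z<.175)   # pan annulus
            else: m=(d<.017)&(z>.09)&(z<.21)                   # hub top
            r+= [np.median(z[m]),m.sum()]
        w,nw,f,nf=r; print(n,'wpan z',w.round(4),nw,'hub z',f.round(4),nf,'tilt w',((.134-w)/.16).round(3),'tilt f',((f-.160)/.16).round(3))
E
python3 - <<'E'
from h import *
tilt();tilt()
go([.4528,-.2368,.005])
E
```

```text
side wpan z 0.1091 212 hub z 0.1398 161 tilt w 0.156 tilt f -0.126
top wpan z 0.1103 302 hub z 0.183 104 tilt w 0.148 tilt f 0.144
side wpan z 0.1091 211 hub z 0.1617 161 tilt w 0.156 tilt f 0.01
top wpan z 0.1105 301 hub z 0.1828 100 tilt w 0.147 tilt f 0.143
tcp [ 0.4448 -0.1203  0.2977] F [-0.21  0.3  -1.06] gap 0.749 t 10.57
shift units [-0.0449 -0.1386  0.366 ] mm 315.1244457613149 rotz [ 1.8e-03 -7.0e-04 -1.0e+00]
```

The weight pan went down onto its stop, so the tall weight and the rider are enough and the short weight stays on the table. Next I'll locate the rider knob and push it toward the flange with the fingers straddling it loosely.

```bash
cat >> h.py <<'E'
PIV=np.array([.592,.0843]); B=np.array([.2304,.973])
def knob():
    for n in('side','top'):
        s=snap(n); C=cloud(s); P=C.reshape(-1,3); q=(P[:,:2]-PIV); a=q@B; c=q@[B[1],-B[0]]
        m=(abs(a)<.085)&(abs(c)<.022)&(P[:,2]>.140)&(P[:,2]<.185)
        m=m.reshape(384,512); vu=np.argwhere(m)
        if len(vu)<5: print('no knob');continue
        x=C[m]; top=np.percentile(x[:,2],85); print(n,len(vu),'topz',top.round(4),'mean',x.mean(0).round(4),'px',vu.mean(0)[::-1],'s',(-(x[:,:2].mean(0)-PIV)@B).round(4),'umid z.150',onz(s,*vu.mean(0)[::-1],np.median(x[:,2])).round(4))
E
python3 - <<'E'
from h import *
knob(); tilt()
s=snap('top');P=cloud(s).reshape(-1,3);q=P[:,:2]-PIV;a=-q@B;c=q@[B[1],-B[0]]
for lo in np.arange(-.08,.08,.01):
    m=(a>lo)&(a<lo+.01)&(abs(c)<.05)&(P[:,2]>.03)&(P[:,2]<.2); print(round(lo,2),[ (P[m&(abs(c-k)<.01),2].max(initial=0)).round(3) for k in(-.04,-.02,0,.02,.04)])
E
```

```text
side 41 topz 0.1573 mean [0.581  0.0373 0.1508] px [262.6097561 164.6097561] s 0.0483 umid z.150 [0.5799 0.0362 0.1518]
top 28 topz 0.1609 mean [0.58   0.0378 0.1547] px [245.25 177.25] s 0.048 umid z.150 [0.5797 0.0377 0.1565]
side wpan z 0.1092 206 hub z 0.1633 167 tilt w 0.155 tilt f 0.02
top wpan z 0.1104 302 hub z 0.1825 100 tilt w 0.148 tilt f 0.141
-0.08 [np.float64(0.0), np.float64(0.0), np.float64(0.134), np.float64(0.0), np.float64(0.0)]
-0.07 [np.float64(0.0), np.float64(0.0), np.float64(0.132), np.float64(0.0), np.float64(0.0)]
-0.06 [np.float64(0.0), np.float64(0.0), np.float64(0.133), np.float64(0.0), np.float64(0.0)]
-0.05 [np.float64(0.0), np.float64(0.0), np.float64(0.131), np.float64(0.0), np.float64(0.049)]
-0.04 [np.float64(0.0), np.float64(0.0), np.float64(0.129), np.float64(0.0), np.float64(0.049)]
-0.03 [np.float64(0.105), np.float64(0.099), np.float64(0.126), np.float64(0.106), np.float64(0.044)]
-0.02 [np.float64(0.108), np.float64(0.111), np.float64(0.128), np.float64(0.11), np.float64(0.112)]
-0.01 [np.float64(0.118), np.float64(0.12), np.float64(0.127), np.float64(0.119), np.float64(0.118)]
-0.0 [np.float64(0.117), np.float64(0.117), np.float64(0.122), np.float64(0.119), np.float64(0.118)]
0.01 [np.float64(0.107), np.float64(0.109), np.float64(0.122), np.float64(0.112), np.float64(0.108)]
0.02 [np.float64(0.0), np.float64(0.0), np.float64(0.122), np.float64(0.101), np.float64(0.047)]
0.03 [np.float64(0.0), np.float64(0.122), np.float64(0.131), np.float64(0.125), np.float64(0.046)]
0.04 [np.float64(0.0), np.float64(0.123), np.float64(0.165), np.float64(0.0), np.float64(0.04)]
0.05 [np.float64(0.0), np.float64(0.118), np.float64(0.161), np.float64(0.0), np.float64(0.0)]
0.06 [np.float64(0.0), np.float64(0.0), np.float64(0.114), np.float64(0.0), np.float64(0.0)]
0.07 [np.float64(0.0), np.float64(0.0), np.float64(0.114), np.float64(0.0), np.float64(0.0)]
```

Emit:
apply_moves(claw=[-0.06,-0.06,-0.06,-0.06,-0.06], travel=[[-0.023,0.046,0],[-0.046,0.092,0],[-0.069,0.138,0.02],[-0.092,0.184,0.04],[-0.115,0.22,0.05]], turn=[[0,0,0],[0,0,0],[0,0,0],[0,0,0],[0,0,0]])

```text
t: 11.23
tcp_pos: [0.5762, 0.03, 0.2559]
tool_rot: [0.124, 0.992, 0.0, -0.001]
force: [0.9, -1.1, 0.0]
finger_gap: 0.473
gripper_force: 0.0
```

Emit:
apply_moves(claw=[-0.06,-0.06,-0.06,-0.06,-0.06], travel=[[0,0.013,0.01],[0,0.013,0.01],[0,0.013,0.01],[0,0.013,0.01],[0,0.013,0.01]], turn=[[0,0,0],[0,0,0],[0,0,0],[0,0,0],[0,0,0]])

```text
t: 11.65
tcp_pos: [0.578, 0.0366, 0.2501]
tool_rot: [0.125, 0.992, -0.0, 0.0]
force: [-0.1, 0.4, 0.3]
finger_gap: 0.469
gripper_force: 0.0
```

```bash
python3 - <<'E'
from h import *
go([.580,.0375,.140])
E
```

```text
tcp [0.578  0.0366 0.2501] F [-0.09  0.42  0.32] gap 0.469 t 11.65
shift units [-0.002   0.0017  0.1376] mm 110.12241714860585 rotz [ 6.e-04 -5.e-04 -1.e+00]
```

Emit:
apply_moves(claw=[-0.06,-0.06,-0.06,-0.06,-0.06], travel=[[-0.002,0.0017,0.04],[-0.002,0.0017,0.08],[-0.002,0.0017,0.12],[-0.002,0.0017,0.1376],[-0.002,0.0017,0.1376]], turn=[[0,0,0],[0,0,0],[0,0,0],[0,0,0],[0,0,0]])

```text
t: 12.07
tcp_pos: [0.5775, 0.0376, 0.1365]
tool_rot: [0.126, 0.992, -0.0, -0.004]
force: [-0.5, -0.4, 0.4]
finger_gap: 0.472
gripper_force: 0.0
```

Emit:
apply_moves(claw=[-0.06,-0.06,-0.06,-0.06,-0.06], travel=[[0,0.008,0],[0,0.016,0],[0,0.024,0],[0,0.032,0],[0,0.04,0]], turn=[[0,0,0],[0,0,0],[0,0,0],[0,0,0],[0,0,0]])

```text
t: 12.48
tcp_pos: [0.5894, 0.0702, 0.1408]
tool_rot: [0.124, 0.992, -0.0, 0.002]
force: [-0.7, -1.9, 1.3]
finger_gap: 0.47
gripper_force: 1.0
```

```bash
python3 - <<'E'
from h import *
fm(); knob()
E
```

```text
tcp [0.5884 0.0706 0.1395] F [-0.149  0.231  0.211 -0.007  0.011  0.007] sd [0.55 0.7  0.8  0.05 0.02 0.02]
side 203 topz 0.1763 mean [0.5846 0.0709 0.162 ] px [255.16748768 156.10344828] s 0.0147 umid z.150 [0.5851 0.0711 0.1616]
no knob
```

Contact forces are small, so I'll continue the push, back the finger off and lift clear to look.

Emit:
apply_moves(claw=[-0.06,-0.06,-0.06,-0.06,-0.06], travel=[[0,0.008,0],[0,0.016,0],[0,0.024,0],[0,0.032,0],[0,0.042,0]], turn=[[0,0,0],[0,0,0],[0,0,0],[0,0,0],[0,0,0]])

```text
t: 13.2
tcp_pos: [0.5968, 0.1029, 0.1392]
tool_rot: [0.125, 0.992, -0.0, -0.0]
force: [0.8, -1.3, 1.5]
finger_gap: 0.468
gripper_force: 0.8
```

Emit:
apply_moves(claw=[-0.06,-0.06,-0.06,-0.06,-0.06], travel=[[0,0,0],[0,-0.013,0],[0,-0.013,0],[0,-0.013,-0.04],[0,-0.013,-0.08]], turn=[[0,0,0],[0,0,0],[0,0,0],[0,0,0],[0,0,0]])

```text
t: 13.62
tcp_pos: [0.5919, 0.0916, 0.2015]
tool_rot: [0.125, 0.992, -0.0, -0.003]
force: [0.5, -0.1, 0.6]
finger_gap: 0.467
gripper_force: 0.0
```

Emit:
apply_moves(claw=[-0.06,-0.06,-0.06,-0.06,-0.06], travel=[[0,0,-0.05],[0,0,-0.09],[0,0,-0.09],[0,0,-0.09],[0,0,-0.09]], turn=[[0,0,0],[0,0,0],[0,0,0],[0,0,0],[0,0,0]])

```text
t: 14.03
tcp_pos: [0.5931, 0.0919, 0.2746]
tool_rot: [0.125, 0.992, -0.0, -0.001]
force: [0.7, 0.2, -0.5]
finger_gap: 0.468
gripper_force: 0.0
```

Emit:
apply_moves(claw=[-0.06,-0.06,-0.06,-0.06,-0.06], travel=[[0.04,-0.03,0],[0.08,-0.06,0],[0.12,-0.06,0],[0.16,-0.06,0],[0.16,-0.06,0]], turn=[[0,0,0],[0,0,0],[0,0,0],[0,0,0],[0,0,0]])

```text
t: 14.45
tcp_pos: [0.4489, 0.0786, 0.2723]
tool_rot: [0.124, 0.992, -0.0, -0.007]
force: [-0.2, -0.0, -1.1]
finger_gap: 0.475
gripper_force: 0.0
```

```bash
python3 - <<'E'
from h import *
knob(); tilt();tilt(); tilt(); print(manip.sense()['tcp_pos'])
E
```

```text
side 47 topz 0.1642 mean [0.5933 0.0881 0.1559] px [253.04255319 154.59574468] s -0.004 umid z.150 [0.5911 0.0859 0.1577]
top 28 topz 0.1688 mean [0.5924 0.0892 0.163 ] px [227.92857143 172.28571429] s -0.0049 umid z.150 [0.592  0.0891 0.165 ]
side wpan z 0.1301 202 hub z 0.1467 123 tilt w 0.024 tilt f -0.083
top wpan z 0.1311 313 hub z 0.1616 107 tilt w 0.018 tilt f 0.01
side wpan z 0.13 211 hub z 0.1456 116 tilt w 0.025 tilt f -0.09
top wpan z 0.1313 307 hub z 0.1617 104 tilt w 0.017 tilt f 0.011
side wpan z 0.13 206 hub z 0.1449 109 tilt w 0.025 tilt f -0.094
top wpan z 0.1311 310 hub z 0.1615 110 tilt w 0.018 tilt f 0.009
[0.45909406 0.07717522 0.27486384]
```

Emit:
apply_moves(claw=[-0.06,-0.06,-0.06,-0.06,-0.06], travel=[[-0.04,0.02,0],[-0.08,0.04,0],[-0.12,0.055,0.02],[-0.159,0.055,0.03],[-0.159,0.055,0.03]], turn=[[0,0,0],[0,0,0],[0,0,0],[0,0,0],[0,0,0]])

```text
t: 15.27
tcp_pos: [0.5979, 0.0872, 0.2485]
tool_rot: [0.125, 0.992, -0.0, 0.001]
force: [1.3, 0.9, 1.5]
finger_gap: 0.472
gripper_force: 0.0
```

Emit:
apply_moves(claw=[-0.06,-0.06,-0.06], travel=[[0,0,0.03],[0,0,0.03],[0,0,0.03]], turn=[[0,0,0],[0,0,0],[0,0,0]])

```text
t: 15.52
tcp_pos: [0.5909, 0.0886, 0.2258]
tool_rot: [0.125, 0.992, -0.0, -0.002]
force: [-0.2, -1.0, 0.5]
finger_gap: 0.468
gripper_force: 0.0
```

```bash
python3 - <<'E'
from h import *
go([.593,.0887,.140])
E
```

```text
tcp [0.5909 0.0886 0.2258] F [-0.21 -1.01  0.55] gap 0.468 t 15.52
shift units [-0.003   0.0009  0.1072] mm 85.79952936832805 rotz [-4.7e-03  2.0e-04 -1.0e+00]
```

Emit:
apply_moves(claw=[-0.06,-0.06,-0.06,-0.06,-0.06], travel=[[0,0,0.035],[0,0,0.07],[0,0,0.105],[0,0,0.105],[0,0,0.105]], turn=[[0,0,0],[0,0,0],[0,0,0],[0,0,0],[0,0,0]])

```text
t: 15.93
tcp_pos: [0.5916, 0.0887, 0.1433]
tool_rot: [0.125, 0.992, -0.0, -0.001]
force: [1.2, 0.1, 0.9]
finger_gap: 0.47
gripper_force: 0.0
```

```bash
python3 - <<'E'
from h import *
go([.5976,.1081,.140])
E
```

```text
tcp [0.5916 0.0887 0.1433] F [1.23 0.15 0.93] gap 0.47 t 15.93
shift units [-0.0013  0.0254  0.0041] mm 20.605926695631112 rotz [-2.1e-03  1.0e-04 -1.0e+00]
```

Emit:
apply_moves(claw=[-0.06,-0.06,-0.06,-0.06,-0.06], travel=[[0,0.008,0.003],[0,0.016,0.003],[0,0.0254,0.003],[0,0.0254,0.003],[0,0.01,0.003]], turn=[[0,0,0],[0,0,0],[0,0,0],[0,0,0],[0,0,0]])

```text
t: 16.35
tcp_pos: [0.5953, 0.0985, 0.142]
tool_rot: [0.123, 0.992, 0.001, 0.002]
force: [0.4, 0.3, -0.5]
finger_gap: 0.469
gripper_force: 0.0
```

Emit:
apply_moves(claw=[-0.06,-0.06,-0.06,-0.06,-0.06], travel=[[0,0,0],[0,0,-0.04],[0,0,-0.08],[0,0,-0.12],[0,0,-0.16]], turn=[[0,0,0],[0,0,0],[0,0,0],[0,0,0],[0,0,0]])

```text
t: 16.77
tcp_pos: [0.5936, 0.0957, 0.2701]
tool_rot: [0.125, 0.992, -0.0, -0.001]
force: [0.2, 0.4, 0.3]
finger_gap: 0.469
gripper_force: 0.0
```

Emit:
apply_moves(claw=[-0.06,-0.06,-0.06,-0.06,-0.06], travel=[[0.04,-0.03,0],[0.08,-0.06,0],[0.12,-0.06,0],[0.16,-0.06,0],[0.16,-0.06,0]], turn=[[0,0,0],[0,0,0],[0,0,0],[0,0,0],[0,0,0]])

```text
t: 17.18
tcp_pos: [0.4502, 0.0823, 0.2681]
tool_rot: [0.125, 0.992, 0.0, -0.005]
force: [-0.3, 0.1, -0.6]
finger_gap: 0.473
gripper_force: 0.0
```

Emit:
apply_moves(claw=[-0.06,-0.06,-0.06,-0.06,-0.06], travel=[[0,0,0],[0,0,0],[0,0,0],[0,0,0],[0,0,0]], turn=[[0,0,0],[0,0,0],[0,0,0],[0,0,0],[0,0,0]])

```text
t: 17.6
tcp_pos: [0.4594, 0.0812, 0.2687]
tool_rot: [0.125, 0.992, -0.0, 0.0]
force: [0.3, -0.1, -1.0]
finger_gap: 0.468
gripper_force: 0.0
```

```bash
python3 - <<'E'
from h import *
tilt();[manip.snapshot('top') for _ in range(8)];knob();tilt();print(manip.sense()['tcp_pos'])
E
```

```text
side wpan z 0.1357 207 hub z 0.1418 115 tilt w -0.01 tilt f -0.114
top wpan z 0.1371 315 hub z 0.1561 100 tilt w -0.019 tilt f -0.024
side 57 topz 0.1632 mean [0.596  0.0971 0.1542] px [251.52631579 153.59649123] s -0.0134 umid z.150 [0.5951 0.0962 0.155 ]
top 31 topz 0.1666 mean [0.5948 0.0964 0.1609] px [225.58064516 171.58064516] s -0.0124 umid z.150 [0.5942 0.0962 0.1639]
side wpan z 0.1358 188 hub z 0.1448 119 tilt w -0.012 tilt f -0.095
top wpan z 0.1371 317 hub z 0.1559 107 tilt w -0.02 tilt f -0.026
[0.45832826 0.08149649 0.26888425]
```

Emit:
apply_moves(claw=[-0.06,-0.06,-0.06,-0.06,-0.06], travel=[[-0.04,0.02,0],[-0.08,0.04,0],[-0.12,0.061,0.02],[-0.161,0.061,0.04],[-0.161,0.061,0.04]], turn=[[0,0,0],[0,0,0],[0,0,0],[0,0,0],[0,0,0]])

```text
t: 18.72
tcp_pos: [0.5999, 0.0958, 0.2329]
tool_rot: [0.125, 0.992, -0.0, 0.0]
force: [0.4, 0.3, -0.7]
finger_gap: 0.468
gripper_force: 0.0
```

Emit:
apply_moves(claw=[-0.06,-0.06,-0.06,-0.06,-0.06], travel=[[0,0,0],[0,0,0],[0,0,0.04],[0,0,0.06],[0,0,0.06]], turn=[[0,0,0],[0,0,0],[0,0,0],[0,0,0],[0,0,0]])

```text
t: 19.13
tcp_pos: [0.5914, 0.0971, 0.1866]
tool_rot: [0.125, 0.992, -0.0, -0.004]
force: [-1.0, 0.1, 0.0]
finger_gap: 0.471
gripper_force: 0.0
```

```bash
python3 - <<'E'
from h import *
go([.595,.0969,.140])
E
```

```text
tcp [0.5914 0.0971 0.1866] F [-1.02  0.12  0.03] gap 0.471 t 19.13
shift units [-0.0048  0.0009  0.0582] mm 46.70347407812907 rotz [-7.2e-03  2.0e-04 -1.0e+00]
```

Emit:
apply_moves(claw=[-0.06,-0.06,-0.06,-0.06,-0.06], travel=[[0,0,0.03],[0,0,0.056],[0,0,0.056],[0,0,0.056],[0,0,0.056]], turn=[[0,0,0],[0,0,0],[0,0,0],[0,0,0],[0,0,0]])

```text
t: 19.55
tcp_pos: [0.5961, 0.097, 0.1462]
tool_rot: [0.125, 0.992, 0.0, 0.002]
force: [-0.0, 0.2, -0.7]
finger_gap: 0.471
gripper_force: 0.0
```

```bash
python3 - <<'E'
from h import *
go([.591,.0801,.140])
E
```

```text
tcp [0.5961 0.097  0.1462] F [-0.04  0.21 -0.68] gap 0.471 t 19.55
shift units [ 0.0009 -0.0221  0.0077] mm 18.70231320294965 rotz [ 3.1e-03 -1.0e-04 -1.0e+00]
```

Emit:
apply_moves(claw=[-0.06,-0.06,-0.06,-0.06,-0.06], travel=[[0,-0.008,0.004],[0,-0.016,0.004],[0,-0.0221,0.004],[0,-0.0221,0.004],[0,-0.008,0.004]], turn=[[0,0,0],[0,0,0],[0,0,0],[0,0,0],[0,0,0]])

```text
t: 19.97
tcp_pos: [0.5933, 0.0889, 0.1411]
tool_rot: [0.126, 0.992, -0.001, -0.0]
force: [-0.5, -0.3, 0.3]
finger_gap: 0.473
gripper_force: 0.0
```

Emit:
apply_moves(claw=[-0.06,-0.06,-0.06,-0.06,-0.06], travel=[[0,0,0],[0,0,-0.04],[0,0,-0.08],[0,0,-0.12],[0,0,-0.16]], turn=[[0,0,0],[0,0,0],[0,0,0],[0,0,0],[0,0,0]])

```text
t: 20.38
tcp_pos: [0.5932, 0.0913, 0.2699]
tool_rot: [0.124, 0.992, -0.0, -0.001]
force: [0.1, -0.1, -0.5]
finger_gap: 0.469
gripper_force: 0.0
```

Emit:
apply_moves(claw=[-0.06,-0.06,-0.06,-0.06,-0.06], travel=[[0.04,-0.03,0],[0.08,-0.06,0],[0.12,-0.06,0],[0.16,-0.06,0],[0.16,-0.06,0]], turn=[[0,0,0],[0,0,0],[0,0,0],[0,0,0],[0,0,0]])

```text
t: 20.8
tcp_pos: [0.4498, 0.0776, 0.268]
tool_rot: [0.124, 0.992, 0.0, -0.005]
force: [-0.8, -0.1, 0.3]
finger_gap: 0.466
gripper_force: 0.0
```

```bash
python3 - <<'E'
from h import *
tilt();[manip.snapshot('top') for _ in range(14)];knob();tilt();print(manip.sense()['tcp_pos'])
for n,(v0,v1,u0,u1) in {'side':(90,240,180,360)}.items():
    s=snap(n); im=s['pixels'];a=cv2.resize(im[v0:v1,u0:u1],None,fx=4,fy=4,interpolation=cv2.INTER_CUBIC)
    cv2.imwrite('pics/s5.png',a[...,::-1])
    C=cloud(s);h=cv2.cvtColor(im,cv2.COLOR_RGB2HSV);m=(cv2.inRange(h,(6,80,40),(25,255,255))>0)&(np.hypot(C[...,0]-.556,C[...,1]+.067)<.05)
    print('ring',m.sum(),C[m].mean(0),C[m].min(0),C[m].max(0))
E
```

```text
side wpan z 0.1289 212 hub z 0.1512 131 tilt w 0.032 tilt f -0.055
top wpan z 0.1301 311 hub z 0.1632 108 tilt w 0.024 tilt f 0.02
side 53 topz 0.1628 mean [0.5936 0.0869 0.1546] px [253.43396226 155.09433962] s -0.0029 umid z.150 [0.594  0.0872 0.1544]
top 30 topz 0.1671 mean [0.592  0.0876 0.1621] px [228.5 172.5] s -0.0032 umid z.150 [0.5915 0.0874 0.1642]
side wpan z 0.129 203 hub z 0.1487 109 tilt w 0.031 tilt f -0.071
top wpan z 0.1302 311 hub z 0.1626 103 tilt w 0.024 tilt f 0.016
[0.45771764 0.07584597 0.26886104]
ring 185 [ 0.55141574 -0.07368608  0.14825083] [ 0.53834293 -0.08793064  0.1313721 ] [ 0.57632497 -0.04831162  0.16830609]
```

View pics/s5.png

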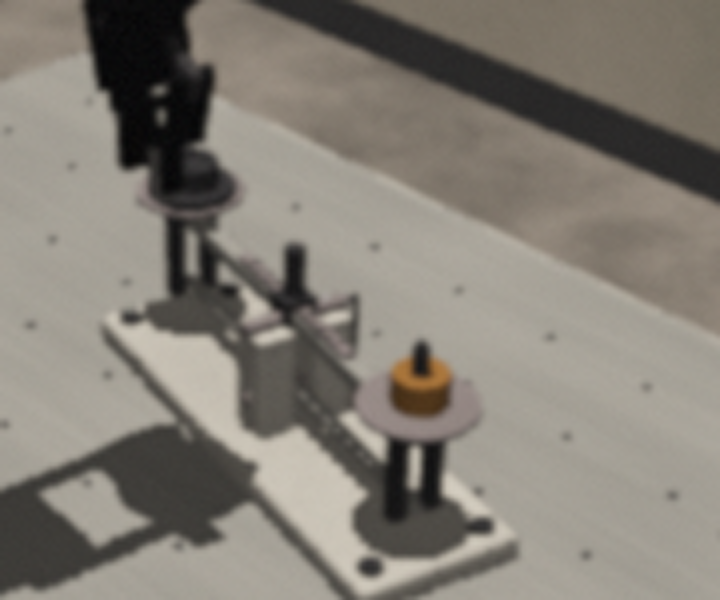

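The side crop shows the ring seated flat on the pan around the post at (420,385), and the knob at (294,270). The tilt is about +0.025, so the push overshot by about 4.5 mm. I'll make one more push toward the flange, with its end interpolated between the two earlier ones.

Emit:
apply_moves(claw=[-0.06,-0.06,-0.06,-0.06,-0.06], travel=[[-0.04,0.02,0],[-0.08,0.04,0],[-0.12,0.058,0.02],[-0.16,0.058,0.04],[-0.16,0.058,0.04]], turn=[[0,0,0],[0,0,0],[0,0,0],[0,0,0],[0,0,0]])

```text
t: 22.27
tcp_pos: [0.5978, 0.088, 0.233]
tool_rot: [0.125, 0.992, -0.0, 0.0]
force: [0.1, -0.3, 0.1]
finger_gap: 0.47
gripper_force: 0.0
```

Emit:
apply_moves(claw=[-0.06,-0.06,-0.06,-0.06,-0.06], travel=[[0,0,0],[0,0,0.03],[0,0,0.06],[0,0,0.09],[0,0,0.12]], turn=[[0,0,0],[0,0,0],[0,0,0],[0,0,0],[0,0,0]])

```text
t: 22.68
tcp_pos: [0.5921, 0.0894, 0.1413]
tool_rot: [0.125, 0.992, 0.0, 0.0]
force: [0.9, 0.5, 0.1]
finger_gap: 0.472
gripper_force: 0.0
```

Emit:
apply_moves(claw=[-0.06,-0.06,-0.06,-0.06,-0.06], travel=[[0,0,0],[0,0,0],[0,0,0],[0,0,0],[0,0,0]], turn=[[0,0,0],[0,0,0],[0,0,0],[0,0,0],[0,0,0]])

```text
t: 23.1
tcp_pos: [0.5943, 0.0892, 0.1429]
tool_rot: [0.125, 0.992, 0.0, 0.002]
force: [0.1, 0.4, -0.2]
finger_gap: 0.47
gripper_force: 0.0
```

```bash
python3 - <<'E'
from h import *
go([.5970,.1056,.140])
E
```

```text
tcp [0.5943 0.0892 0.1429] F [ 0.1   0.36 -0.19] gap 0.47 t 23.1
shift units [0.0018 0.0207 0.0036] mm 16.890948865540594 rotz [ 3.6e-03 -1.0e-04 -1.0e+00]
```

Emit:
apply_moves(claw=[-0.06,-0.06,-0.06,-0.06,-0.06], travel=[[0,0.007,0.003],[0,0.014,0.003],[0,0.0207,0.003],[0,0.0207,0.003],[0,0.008,0.003]], turn=[[0,0,0],[0,0,0],[0,0,0],[0,0,0],[0,0,0]])

```text
t: 23.52
tcp_pos: [0.5953, 0.0971, 0.1385]
tool_rot: [0.123, 0.992, 0.0, 0.001]
force: [1.1, 0.4, 0.4]
finger_gap: 0.471
gripper_force: 0.0
```

Emit:
apply_moves(claw=[-0.06,-0.06,-0.06,-0.06,-0.06], travel=[[0,0,0],[0,0,-0.04],[0,0,-0.08],[0,0,-0.12],[0,0,-0.16]], turn=[[0,0,0],[0,0,0],[0,0,0],[0,0,0],[0,0,0]])

```text
t: 23.93
tcp_pos: [0.5943, 0.0948, 0.2675]
tool_rot: [0.125, 0.992, -0.0, -0.001]
force: [0.4, 0.5, 0.0]
finger_gap: 0.471
gripper_force: 0.0
```

Emit:
apply_moves(claw=[-0.06,-0.06,-0.06,-0.06,-0.06], travel=[[0.04,-0.03,0],[0.08,-0.06,0],[0.12,-0.06,0],[0.16,-0.06,0],[0.16,-0.06,0]], turn=[[0,0,0],[0,0,0],[0,0,0],[0,0,0],[0,0,0]])

```text
t: 24.35
tcp_pos: [0.4508, 0.0814, 0.2656]
tool_rot: [0.125, 0.992, 0.0, -0.005]
force: [-0.2, -0.4, 0.1]
finger_gap: 0.471
gripper_force: 0.0
```

```bash
python3 - <<'E'
from h import *
tilt();[manip.snapshot('top') for _ in range(16)];knob();tilt();tilt();print(manip.sense()['tcp_pos'])
E
```

```text
side wpan z 0.1333 199 hub z 0.1493 132 tilt w 0.004 tilt f -0.067
top wpan z 0.1342 312 hub z 0.1584 108 tilt w -0.001 tilt f -0.01
side 53 topz 0.1641 mean [0.5945 0.0918 0.1551] px [252.47169811 154.20754717] s -0.0078 umid z.150 [0.5935 0.0907 0.156 ]
top 31 topz 0.1677 mean [0.5932 0.093  0.1611] px [226.70967742 172.12903226] s -0.0087 umid z.150 [0.5924 0.0927 0.1649]
side wpan z 0.1329 208 hub z 0.145 106 tilt w 0.007 tilt f -0.094
top wpan z 0.1344 316 hub z 0.1588 108 tilt w -0.003 tilt f -0.008
side wpan z 0.133 204 hub z 0.1447 113 tilt w 0.006 tilt f -0.096
top wpan z 0.1339 313 hub z 0.1587 106 tilt w 0.001 tilt f -0.008
[0.45890481 0.08053954 0.26646352]
```

The tilt reads 0.00 ± 0.005 and is stable. The robot is clear of everything, so I'll hand in.

```bash
python3 -c "
from station import manip
print(manip.sign_off())"
```

```text
the job is handed in; nothing more can be done
None
```

The job is handed in: the tall weight sits flat on the empty pan, the short weight was not needed and stayed on the table, and the camera showed the beam at rest within about 0.005 rad of level before hand-in; the sign-off call returned no verdict.

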